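Open the mould clamp and put the near mould half to dry

ROBOT

A 6-joint arm with a two-finger parallel gripper is mounted at the origin on the work surface. World frame = base frame: x ahead of the robot, y to its left, z up, the work surface at z = 0. Lengths are in m, angles in degrees, forces in N, time in s.
With the tool pointing down it reaches from about 0.4 to 0.825 m from the base axis. Payload 7 kg.
Tool frame: the origin (TCP) lies between the finger pads; the fingertips stand 22 mm ahead of it and the grasp point (between the pads) lies 3 mm ahead of it; z points along the fingers, y is the line along which they close (so a half turn about z gives the same grasp; the last joint's range is limited). The gripper opens to 88 mm and grips with 3 to 60 N. Pads are 19 mm wide; open, the fingers measure 130 mm over their backs; the gripper's body (78 mm by 193 mm) begins 47 mm behind the grasp point.
Start: joints at [-58.321, 20.546, 0.682, 0, -70.136, -16.507], TCP at [0.177, -0.651, 0.249] pointing down, gripper open.
Joint ranges: [-176.03, 176.03], [-82.01, 121.73], [-58.28, 71.71], [-173.87, 95.51], [-174.79, -0.11], [-173.66, 173.66]. Speed limits (degrees/s): [136.94, 136.94, 172.46, 180, 180, 180].

INTERFACE

Orientations are given as [roll, pitch, yaw] about the fixed x, y, z axes, in that order (R = Rz(yaw) Ry(pitch) Rx(roll)).
In Python, from plant import ctrl gives the robot as it stands.
- The arm moves only by the tool apply_moves, never from a script. Its argument "targets" is a list of rows, each an object with "travel": the shift along the tool's x, y, z in mm, a list of three; "roll": the turn about the tool's z in degrees; "jaw": the finger opening in mm, from 0 to 87.6. In form: [{"travel": [tx, ty, tz], "roll": roll, "jaw": jaw}, ...]. A call has 1 to 10 rows; each row shifts and turns the commanded pose from where the row before left it, along the tool's axes as they then stand; what a row does not reach is not made up. A row lasts 1/10 s, in which the tool goes at most 50 mm and 8.59 degrees, less where a joint would pass 70% of its speed; a pose out of reach is approached as far as the arm can. A call with a gripper value outside its range is refused whole. The fingers move at their own pace and stop on an object; the grip force is fixed at half the most. Time passes only in rows, so rows that do not move let the fingers close. It gives the time, the measured TCP pose, the force, the opening and the grip force at its end, in the units of the state.
- ctrl.get_obs(): the state, without advancing time (a new reading comes with each control period).
- ctrl.snapshot(name): name is "scene" or "top" or "wrist"; returns the picture (400x640x3 uint8, red, green, blue); there is no depth.
- ctrl.calibration(name): a dict with "K" (3x3 intrinsics, pixels), "dist_coeffs" ([k1, k2, p1, p2, k3] as OpenCV has them; the pictures are not rectified), "extrinsics" (4x4, takes a point from camera to world coordinates); the wrist camera has in their place "hand_eye" (4x4, takes a point from camera to tool coordinates, whose origin is the TCP and whose axes are the flange's). Camera axes: x right, y down, z forward; pixel columns grow to the right and rows downward; lengths in m; the calibration is good to about 2 mm. A picture is of the moment at which its call begins: read the wrist's pose just before it. calibration takes no time and is no camera call.
- ctrl.close_job(): hands the job in; it is judged then, once.
The state is a dict: "clock": time; "joint_pos": joint angles; "qvel": joint speeds; "tau": joint torques, N m; "tool_pos": TCP position; "orientation": TCP orientation; "force": force on the tool from outside, world axes, zero at the start; "moment": the same for the moment, N m; "opening": finger opening in m; "gripper_force": force on a finger pad.
Only numpy, scipy, OpenCV 4.12 (cv2) and the standard library are available. Lean on these libraries where they do the work, as an engineer would, in place of code of your own. Each camera call takes 0.05 s, during which the arm holds its last target. There are 200 camera calls.

TASK

The piece in the mould clamp has set. Pinch the sliding jaw's two side release tabs together, slide the jaw all the way back and let its tabs spring out into the last notch; then draw the near plaster half straight back off the cast until it is well clear, before lifting it, and stand it upright, without dropping it, in the free space on the slatted drying rack, clear of the half that is already drying there. Leave the far half with its cast standing in the clamp, and leave everything else where it is.

Things in the scene. Friction and masses are not known exactly. Their poses are not given: they have to be found in the camera images.
- clamp: Fixed bench clamp for plaster moulds: aluminium channel, x = -150 to 170 mm, 64 mm wide. Origin on the table; x points along it to the fixed grey jaw (face at x = 131 mm, 60 mm wide, 90 mm high), z up. Rails at y = 20 to 30 mm on both sides, tops 24 mm above the table, have open notches 12 mm long at x = -22, -42, -62, -82, -102 mm. The mould stands on the rails. Position and yaw vary.
- jaw (a joint): Travel of the sliding jaw, m: 0 clamped (start), grows as it slides back to the clamp's -x; 0.080 = end stop = last notch (a notch every 0.020). Locked within 3 mm of a notch unless both tabs are in more than 5 mm; then slides with about 2 N of friction and stays where left. Jaw face lies 67 mm ahead of jaw_grip, 1 mm off the mould at the start; jaw plate 60 mm wide, 91 mm high.
- jaw_grip (a point): Midway between the two release tabs at mid height of their ribbed faces, 66 mm above the table; moves with the jaw (starts at clamp x = -22 mm). Axes as the clamp's. The tabs are the two upright ribbed black plates left (+y) and right (-y) of the jaw's grip: 36 mm long in x, from 32 to 85 mm above the table, 66 mm over their outer faces when out, 48 mm when both are fully in.
- tab_left (a joint): How far the left (+y) release tab is pressed in towards the jaw's middle, m: 0 = out, its tooth in a notch; 0.009 = fully in. Spring 5.4 N at first, 9.5 N fully in; it springs out by itself when let go with a notch opposite.
- tab_right (a joint): The same for the right (-y) release tab.
- mould_front: Near plaster half, against the sliding jaw, loose, 0.2 to 0.3 kg: upright block 42 (x) by 60 (y) by 100 mm high; origin at the centre of its underside, starts at clamp x = 67, z = 24 mm, axes as the clamp's. Recess in its +x face, 38 wide, 17 deep, open at the top, closed by a 14 mm foot; the cast stands 15 mm into it with 2 mm play, so draw it back over 16 mm level before lifting.
- mould_back: Far plaster half, loose, 42 by 60 by 100 mm, between the near half and the fixed jaw; the grey set cast is stuck in it and stands out 15 mm from its -x face. Origin at the centre of its underside, starts at clamp x = 109, z = 24 mm, axes as the clamp's. It stays there.
- rack: Fixed low drying rack of wooden slats, 260 mm (x, along the slats) by 160 mm (y), top 30 mm above the table; origin on the table under its centre. Position and yaw vary; rack and clamp may change sides.
- mould_dry: Squat plaster half already drying, upright on the rack anywhere along its length: 50 (x) by 70 (y) by 80 mm high, origin at the centre of its underside, x within 0.2 rad of the rack's x. The longer free part of the rack beside it is the place for the near half.
- jug: Tall white open slip beaker, 165 mm tall, 80 mm across, standing between clamp and rack; origin at the centre of its underside. Bystander.
- cup: Terracotta cup 75 mm tall, 68 mm across, standing close on the left (+y) of the mould; origin at the centre of its underside. Bystander.
- brush: Brush 160 mm long, under 30 mm high, lying close along the right (-y) of the clamp; x along it. Bystander.
- jar: Lidded jar 110 mm tall, 68 mm across, beyond the jug; origin at the centre of its underside. Bystander.
- post: Buff kiln post, 42 by 42 by 120 mm, upright on the robot's side of the jug; origin at the centre of its underside. Bystander.
- vase: Waisted bisque vase 160 mm tall, 92 mm across, far left; origin at the centre of its underside. Bystander.
- bowl: Bisque bowl 55 mm tall, 112 mm across, far right; origin at the centre of its underside. Bystander.
Mind the look-alikes: they are no part of the job. Leave any green or yellow look-alike of the mould_front alone.

How it is judged (in metres and radians):
On the way, in this order (a step that is already met when the one before it is completed fails the run):
1. both release tabs are pinched in together while the jaw is still clamped (value of joint each of tab_left, tab_right above 0.0045 m and value of joint jaw below 0.015 m), for 0.1 s.
2. the jaw is fully back and both tabs have sprung out into the last notch (value of joint jaw above 0.077 m and value of joint each of tab_left, tab_right below 0.003 m), for 0.2 s.
3. the near half has been drawn straight back clear of the cast (more than 16 mm off the far half, less than 12 mm up or aside) (x of mould_front in the frame of mould_back below -0.0585 m and z of mould_front in the frame of mould_back below 0.012 m and y of mould_front in the frame of mould_back between -0.012 and 0.012 m).
At the end, for the whole second after the job is handed in: Jaw back over 77 mm, both tabs out (under 3 mm); near half upright (6 degrees) and at rest on the rack, origin within 115 mm (x) and 55 mm (y) of its centre, clear of the half drying there; far half still in the clamp, shifted under 12 mm (all of step 2 and x of mould_front in the frame of rack between -0.115 and 0.115 m and y of mould_front in the frame of rack between -0.055 and 0.055 m and z of mould_front in the frame of rack between 0.026 and 0.036 m and angle between mould_front's own z axis and vertical below 0.1 rad and linear speed of mould_front below 0.02 m/s and contact force between mould_front and mould_dry below 0.05 N and distance of mould_back from where it was at the start of the episode below 0.012 m and angle between mould_back's own z axis and vertical below 0.12 rad); the robot touches nothing.
It fails at once if a bystander or the half already drying is shoved or knocked over (moved more than 25 mm) (distance of any of mould_dry, jug, cup, brush, jar, post, vase, bowl from where it was at the start of the episode above 0.025 m).
It fails at once if the far mould half with its cast is shifted more than 12 mm or tipped more than 7 degrees (distance of mould_back from where it was at the start of the episode above 0.012 m or angle between mould_back's own z axis and vertical above 0.12 rad).
It fails at once if the near mould half is dropped (falls faster than 0.7 m/s with no finger on it) (linear speed of mould_front above 0.7 m/s and contact force between mould_front and the fingers below 0.05 N).
It also fails if it takes over 58 s, if anything falls off the work surface, if the arm or the gripper's body presses on something with over 40 N, if the wrist force passes 120 N, or if a joint passes its speed limit or range.

## Working session

There is one attempt and no reset: what is moved stays moved. The work goes in short steps, Python scripts to look and compute and a tool call to move; the robot and the scene stay as the last step left them, time stands still between calls to the robot, and variables do not carry over. Pictures are saved under pics/ and viewed, at most 10 in all, crops included, and the job is handed in when it is done.

Besides the shell and the picture viewer there is one more tool, called after "Call:" by a JSON object that holds its "name" and its "arguments". apply_moves: Moves the arm, as the interface text tells. Its arguments: {"type":"object","properties":{"targets":{"type":"array","items":{"type":"object","properties":{"travel":{"type":"array","items":{"type":"number"}},"roll":{"type":"number"},"jaw":{"type":"number"}}}}},"required":["targets"]}

```bash
ls; mkdir -p pics; python3 - <<'E'
from plant import ctrl
import cv2,numpy as np
for n in("scene","top"):
    cv2.imwrite(f"pics/{n}0.png",ctrl.snapshot(n)[:,:,::-1])
    c=ctrl.calibration(n);print(n,np.round(c["K"],1).tolist(),c["dist_coeffs"],np.round(c["extrinsics"],3).tolist())
print(ctrl.calibration("wrist"))
o=ctrl.get_obs();print(o)
E
```

```text
pics
scene [[498.3, 0.0, 316.2], [0.0, 498.3, 196.0], [0.0, 0.0, 1.0]] [-0.01386953  0.          0.          0.          0.        ] [[0.816, 0.397, -0.42, 1.15], [0.578, -0.536, 0.616, -0.894], [0.019, -0.745, -0.667, 1.063], [0.0, 0.0, 0.0, 1.0]]
top [[411.6, 0.0, 326.6], [0.0, 411.6, 197.1], [0.0, 0.0, 1.0]] [-0.08490076  0.          0.          0.          0.        ] [[0.005, -0.987, 0.159, 0.327], [-1.0, -0.007, -0.015, 0.011], [0.016, -0.159, -0.987, 1.463], [0.0, 0.0, 0.0, 1.0]]
{'K': array([[316.74527265,   0.        , 313.39186248],
       [  0.        , 316.74527265, 199.78149401],
       [  0.        ,   0.        ,   1.        ]]), 'dist_coeffs': array([-0.04350828,  0.        ,  0.        ,  0.        ,  0.        ]), 'hand_eye': array([[ 1.52326131e-03, -9.61827729e-01, -2.73651421e-01,
         7.35792590e-02],
       [ 9.99997899e-01,  1.84058354e-03, -9.02849963e-04,
         1.91817296e-03],
       [ 1.37206443e-03, -2.73649470e-01,  9.61828511e-01,
        -1.35894230e-01],
       [ 0.00000000e+00,  0.00000000e+00,  0.00000000e+00,
         1.00000000e+00]])}
{'clock': 0.1, 'joint_pos': array([-5.83216192e+01,  2.05874650e+01,  6.39991722e-01, -1.74678431e-02,
       -7.01359900e+01, -1.65063817e+01]), 'qvel': array([-0.02667967, -0.00733274,  0.08464512,  0.0922132 , -0.01371374,
        0.02456959]), 'tau': array([-8.33801441e-04, -5.84163952e+01,  2.93750775e+01,  7.01546386e+00,
        1.02236177e-02, -6.33154968e-05]), 'tool_pos': array([ 0.17652692, -0.65109698,  0.24772305]), 'orientation': array([ 1.79915310e+02, -7.97081611e-03, -1.64833942e+02]), 'force': array([-0.02850068,  0.2252664 , -0.91606302]), 'moment': array([-0.02708143, -0.01330069,  0.00718997]), 'gripper_force': 0.0, 'opening': 0.0878395189521667}
```

View pics/scene0.png

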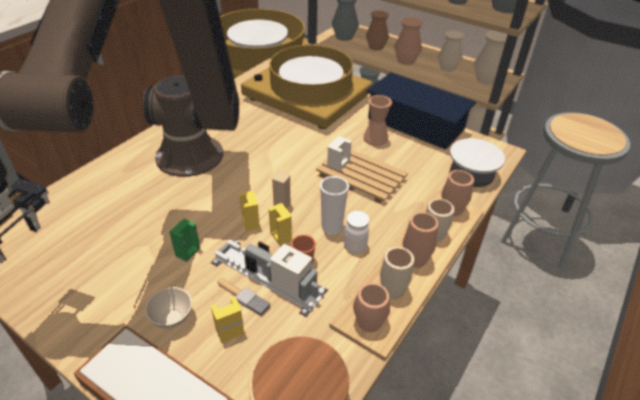

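View pics/top0.png

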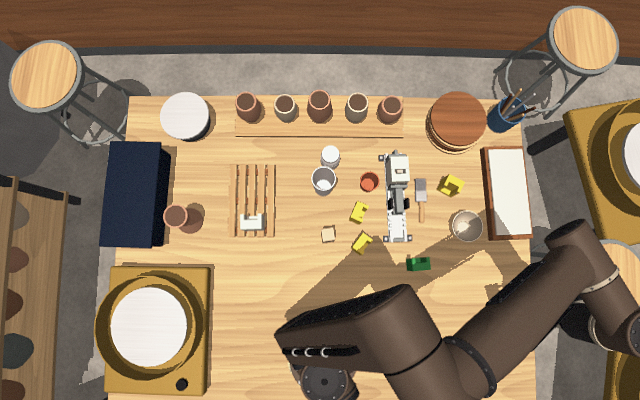

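```bash
cat > h.py <<'E'
import cv2,numpy as np
from plant import ctrl
from scipy.spatial.transform import Rotation as R
def pose():
    o=ctrl.get_obs();T=np.eye(4);T[:3,:3]=R.from_euler('xyz',o["orientation"],degrees=True).as_matrix();T[:3,3]=o["tool_pos"];return T
def cam(n,T=None):
    c=ctrl.calibration(n);E=c["extrinsics"] if n!="wrist" else T@c["hand_eye"];return c["K"],c["dist_coeffs"],E
def ray(C,uv):
    K,d,E=C;p=cv2.undistortPoints(np.array(uv,float).reshape(-1,1,2),K,d).reshape(-1,2)
    return E[:3,3],np.c_[p,np.ones(len(p))]@E[:3,:3].T
def onz(C,uv,z):
    o,D=ray(C,uv);return o+D*((z-o[2])/D[:,2:])
def proj(C,P):
    K,d,E=C;I=np.linalg.inv(E);return cv2.projectPoints(np.array(P,float).reshape(-1,1,3),cv2.Rodrigues(I[:3,:3])[0],I[:3,3],K,d)[0].reshape(-1,2)
E
python3 - <<'E'
import cv2
a=cv2.imread("pics/top0.png")
cv2.imwrite("pics/topc.png",cv2.resize(a[140:260,370:450],None,fx=5,fy=5,interpolation=cv2.INTER_CUBIC))
cv2.imwrite("pics/topr.png",cv2.resize(a[150:250,220:340],None,fx=5,fy=5,interpolation=cv2.INTER_CUBIC))
E
```

```text
(no output)
```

View pics/topc.png

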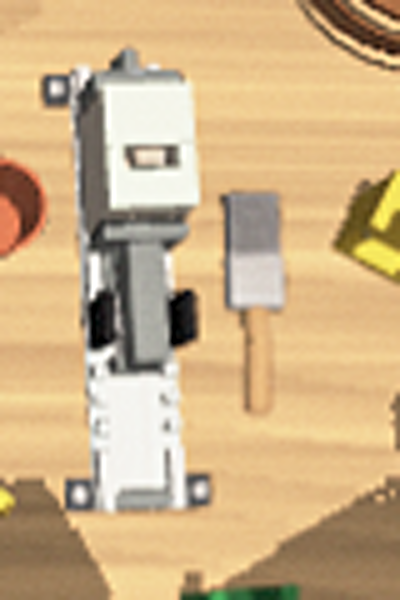

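View pics/topr.png

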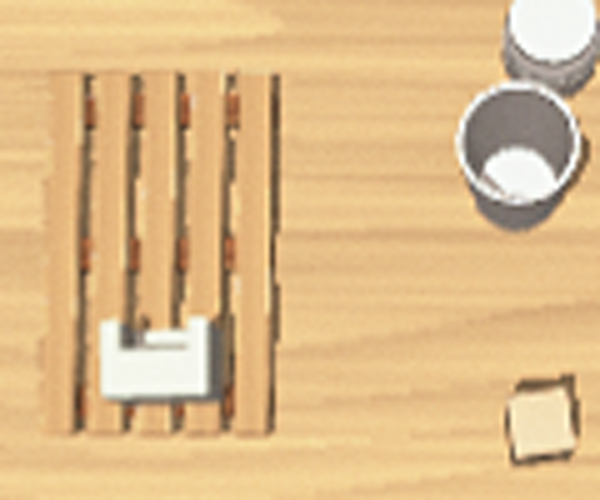

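```bash
python3 - <<'E'
from h import *
C=cam("top");q=lambda l,o:[(u/5+o[0],v/5+o[1]) for u,v in l]
c=(370-.4,140-.4);r=(220-.4,150-.4)
np.set_printoptions(precision=4,suppress=True)
print("mouldtop",onz(C,q([(104,85),(198,90),(194,210),(103,213)],c),.124))
print("tabs top",onz(C,q([(103,293),(103,342),(184,292),(184,342)],c),.085))
print("feet",onz(C,q([(57,89),(80,495),(200,490)],c),.01))
print("chan end",onz(C,q([(92,508),(185,508)],c),.024))
R_=onz(C,q([(50,73),(275,73),(272,433),(45,433)],r),.03);print("rack",R_,R_.mean(0))
print("dry",onz(C,q([(103,320),(212,318),(210,393),(107,398)],r),.110))
print("jug rim",onz(C,q([(520,140)],r),.165),"jar",onz(C,q([(553,15)],r),.11),"post",onz(C,q([(543,425)],r),.12))
print("cup",onz(C,q([(5,205)],c),.075),"brush",onz(C,q([(253,200),(258,410),(225,200),(283,200)],c),.02))
E
```

```text
mouldtop [[ 0.6824 -0.2238  0.124 ]
 [ 0.6797 -0.2876  0.124 ]
 [ 0.5971 -0.2825  0.124 ]
 [ 0.5945 -0.2212  0.124 ]]
tabs top [[ 0.5467 -0.2268  0.085 ]
 [ 0.5131 -0.2262  0.085 ]
 [ 0.5478 -0.2825  0.085 ]
 [ 0.5134 -0.2816  0.085 ]]
feet [[ 0.7093 -0.2092  0.01  ]
 [ 0.4139 -0.2207  0.01  ]
 [ 0.4177 -0.3065  0.01  ]]
chan end [[ 0.404  -0.2268  0.024 ]
 [ 0.4042 -0.2925  0.024 ]]
rack [[0.6746 0.3367 0.03  ]
 [0.6756 0.1753 0.03  ]
 [0.4189 0.1711 0.03  ]
 [0.4175 0.3294 0.03  ]] [0.5466 0.2532 0.03  ]
dry [[0.4875 0.2761 0.11  ]
 [0.4894 0.2037 0.11  ]
 [0.4397 0.2037 0.11  ]
 [0.4358 0.2715 0.11  ]]
jug rim [[0.5996 0.0011 0.165 ]] jar [[ 0.698  -0.0213  0.11  ]] post [[ 0.4195 -0.0154  0.12  ]]
cup [[ 0.6093 -0.1618  0.075 ]] brush [[ 0.6258 -0.3485  0.02  ]
 [ 0.4738 -0.3473  0.02  ]
 [ 0.6256 -0.3281  0.02  ]
 [ 0.6261 -0.3705  0.02  ]]
```

Call:
{"name": "apply_moves", "arguments": {"targets": [{"travel":[0,0,0],"roll":7.6,"jaw":87},{"travel":[0,0,0],"roll":7.6,"jaw":87},{"travel":[-33,36,-3],"roll":0,"jaw":87},{"travel":[-33,36,-3],"roll":0,"jaw":87},{"travel":[-33,36,-3],"roll":0,"jaw":87},{"travel":[-33,36,-3],"roll":0,"jaw":87},{"travel":[-33,36,-3],"roll":0,"jaw":87},{"travel":[-33,36,-3],"roll":0,"jaw":87},{"travel":[-33,36,-3],"roll":0,"jaw":87},{"travel":[-33,36,-3],"roll":0,"jaw":87}]}}

```text
clock: 1.1
tool_pos: [0.4417, -0.3618, 0.2726]
orientation: [180.0, -0.0, 180.0]
force: [0.4, -1.1, 0.5]
opening: 0.087
gripper_force: 0.0
```

Call:
{"name": "apply_moves", "arguments": {"targets": [{"travel":[-20,36,0],"roll":0,"jaw":87},{"travel":[-20,36,0],"roll":0,"jaw":87},{"travel":[-20,36,0],"roll":0,"jaw":87},{"travel":[0,0,0],"roll":0,"jaw":87},{"travel":[0,0,0],"roll":0,"jaw":87}]}}

```text
clock: 1.6
tool_pos: [0.5011, -0.2546, 0.2722]
orientation: [180.0, -0.0, -179.9]
force: [-0.1, -0.5, -0.1]
opening: 0.0869
gripper_force: 0.0
```

```bash
python3 - <<'E'
from h import *
T=pose();np.save("T1.npy",T);print(T.round(4))
a=ctrl.snapshot("wrist")[:,:,::-1];cv2.imwrite("pics/w1.png",a)
E
```

```text
[[-1.000e+00 -1.800e-03 -7.000e-04  5.011e-01]
 [-1.800e-03  1.000e+00  2.000e-04 -2.546e-01]
 [ 7.000e-04  2.000e-04 -1.000e+00  2.722e-01]
 [ 0.000e+00  0.000e+00  0.000e+00  1.000e+00]]
```

View pics/w1.png

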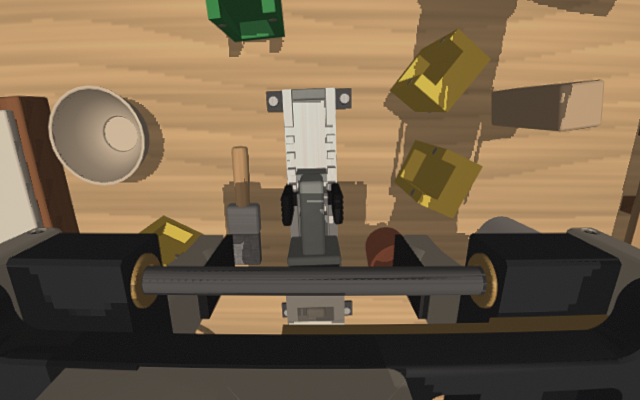

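```bash
python3 - <<'E'
from h import *
np.set_printoptions(precision=4,suppress=True)
C=cam("wrist",np.load("T1.npy"));a=cv2.imread("pics/w1.png")
f=onz(C,[(273,101),(344,98),(289,308),(347,307)],.006);print("feet",f,(f[0]+f[1])/2,(f[2]+f[3])/2)
# channel edges: bright low-saturation
h=cv2.cvtColor(a,cv2.COLOR_BGR2HSV);m=(h[...,1]<40)&(h[...,2]>120)
for v in range(110,180,10):
    c=np.flatnonzero(m[v,270:360])+270
    p=onz(C,[(c[0]-.5,v),(c[-1]+.5,v)],.024);print(v,c[0],c[-1],p[:,:2].ravel(),(p[0]+p[1])[:2]/2)
# tabs: very dark blobs
d=((h[...,2]<45)&(np.indices(h.shape[:2])[0]<230)).astype(np.uint8);d[:170]=0;d[:,:260]=0;d[:,360:]=0
n,l,s,ce=cv2.connectedComponentsWithStats(d)
for i in range(1,n):
    if s[i][4]>50:
        ys,xs=np.nonzero(l==i);print(s[i],ce[i],onz(C,[(xs.min(),ys.mean()),(xs.max(),ys.mean()),(xs.mean(),ys.min()),(xs.mean(),ys.max())],.085))
E
```

```text
feet [[ 0.4165 -0.3025  0.006 ]
 [ 0.4127 -0.2162  0.006 ]
 [ 0.707  -0.2883  0.006 ]
 [ 0.705  -0.203   0.006 ]] [ 0.4146 -0.2594  0.006 ] [ 0.706  -0.2456  0.006 ]
110 283 334 [ 0.4271 -0.2895  0.4269 -0.2286] [ 0.427 -0.259]
120 284 335 [ 0.4385 -0.2885  0.4383 -0.2272] [ 0.4384 -0.2578]
130 285 335 [ 0.4501 -0.2876  0.4499 -0.2269] [ 0.45   -0.2572]
140 285 335 [ 0.4619 -0.2878  0.4617 -0.2267] [ 0.4618 -0.2572]
150 286 335 [ 0.4738 -0.2868  0.4736 -0.2264] [ 0.4737 -0.2566]
160 287 335 [ 0.486  -0.2859  0.4858 -0.2262] [ 0.4859 -0.256 ]
170 287 335 [ 0.4983 -0.2861  0.4981 -0.2259] [ 0.4982 -0.256 ]
[327 183  16  41 433] [335.8222 202.5982] [[ 0.522  -0.2384  0.085 ]
 [ 0.5219 -0.2225  0.085 ]
 [ 0.5006 -0.2295  0.085 ]
 [ 0.545  -0.2285  0.085 ]]
[281 185  17  41 464] [287.944  204.3427] [[ 0.5241 -0.2874  0.085 ]
 [ 0.5241 -0.2704  0.085 ]
 [ 0.5029 -0.2796  0.085 ]
 [ 0.5475 -0.2805  0.085 ]]
```

Call:
{"name": "apply_moves", "arguments": {"targets": [{"travel":[-29,-1,0],"roll":-2.5,"jaw":87},{"travel":[0,0,40],"roll":0,"jaw":87},{"travel":[0,0,40],"roll":0,"jaw":87},{"travel":[0,0,40],"roll":0,"jaw":87},{"travel":[0,0,40],"roll":0,"jaw":87},{"travel":[0,0,39],"roll":0,"jaw":87},{"travel":[0,0,0],"roll":0,"jaw":87},{"travel":[0,0,0],"roll":0,"jaw":87}]}}

```text
clock: 2.45
tool_pos: [0.5294, -0.2577, 0.0739]
orientation: [-180.0, -0.1, -177.6]
force: [0.8, 0.6, 1.1]
opening: 0.087
gripper_force: 0.0
```

Call:
{"name": "apply_moves", "arguments": {"targets": [{"travel":[0,0,0],"roll":0,"jaw":66},{"travel":[0,0,0],"roll":0,"jaw":66},{"travel":[0,0,0],"roll":0,"jaw":66},{"travel":[0,0,0],"roll":0,"jaw":66}]}}

```text
clock: 2.85
tool_pos: [0.5304, -0.2566, 0.0747]
orientation: [-180.0, 0.1, -177.5]
force: [-0.3, 4.5, 2.9]
opening: 0.0668
gripper_force: 1.7
```

Call:
{"name": "apply_moves", "arguments": {"targets": [{"travel":[0,0,0],"roll":0,"jaw":49},{"travel":[0,0,0],"roll":0,"jaw":49},{"travel":[0,0,0],"roll":0,"jaw":49},{"travel":[0,0,0],"roll":0,"jaw":49},{"travel":[0,0,0],"roll":0,"jaw":49}]}}

```text
clock: 3.35
tool_pos: [0.5304, -0.2568, 0.0745]
orientation: [-180.0, 0.1, -177.5]
force: [-1.6, 2.1, 6.8]
opening: 0.0493
gripper_force: 9.5
```

Call:
{"name": "apply_moves", "arguments": {"targets": [{"travel":[0,2,0],"roll":0,"jaw":49},{"travel":[0,0,0],"roll":0,"jaw":49},{"travel":[10,0,0],"roll":0,"jaw":49},{"travel":[15,0,0],"roll":0,"jaw":49},{"travel":[15,0,0],"roll":0,"jaw":49},{"travel":[15,0,0],"roll":0,"jaw":49},{"travel":[15,0,0],"roll":0,"jaw":49},{"travel":[8,0,0],"roll":0,"jaw":49},{"travel":[4,0,0],"roll":0,"jaw":49},{"travel":[0,0,0],"roll":0,"jaw":49}]}}

```text
clock: 4.35
tool_pos: [0.4499, -0.2586, 0.0746]
orientation: [-179.9, 0.3, -177.5]
force: [6.9, -3.3, 1.5]
opening: 0.0492
gripper_force: 10.5
```

Call:
{"name": "apply_moves", "arguments": {"targets": [{"travel":[0,0,0],"roll":0,"jaw":87},{"travel":[0,0,0],"roll":0,"jaw":87},{"travel":[0,0,0],"roll":0,"jaw":87},{"travel":[0,0,0],"roll":0,"jaw":87},{"travel":[0,0,0],"roll":0,"jaw":87},{"travel":[0,0,-40],"roll":0,"jaw":87},{"travel":[0,0,-40],"roll":0,"jaw":87},{"travel":[0,0,-40],"roll":0,"jaw":87},{"travel":[0,0,0],"roll":0,"jaw":87},{"travel":[0,0,0],"roll":0,"jaw":87}]}}

```text
clock: 5.35
tool_pos: [0.4473, -0.2579, 0.194]
orientation: [180.0, 0.1, -177.5]
force: [-0.5, 0.2, -0.6]
opening: 0.0874
gripper_force: 0.0
```

```bash
python3 - <<'E'
from h import *
T=pose();np.save("T2.npy",T);print(T.round(4))
w=ctrl.snapshot("wrist")[:,:,::-1]
t=ctrl.snapshot("top")[:,:,::-1];cv2.imwrite("pics/t2.png",t)
s=ctrl.snapshot("scene")[:,:,::-1];cv2.imwrite("pics/s2.png",s)
b=cv2.resize(s[210:330,180:340],None,fx=3.5,fy=3.5,interpolation=cv2.INTER_CUBIC)
c=cv2.resize(w[60:330,220:400],(280,420))
cv2.imwrite("pics/v2.png",np.hstack([cv2.resize(b,(515,420)),c]))
cv2.imwrite("pics/w2.png",w)
E
```

```text
[[-9.991e-01 -4.280e-02  9.000e-04  4.473e-01]
 [-4.280e-02  9.991e-01  5.000e-04 -2.579e-01]
 [-1.000e-03  5.000e-04 -1.000e+00  1.940e-01]
 [ 0.000e+00  0.000e+00  0.000e+00  1.000e+00]]
```

View pics/v2.png

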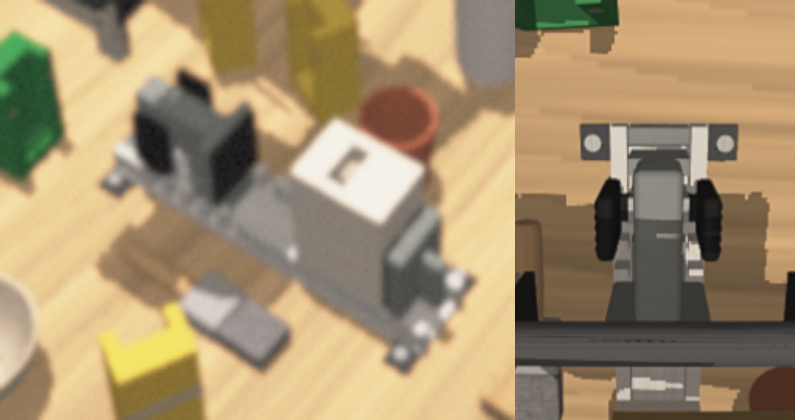

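Call:
{"name": "apply_moves", "arguments": {"targets": [{"travel":[-34,0,0],"roll":0,"jaw":87},{"travel":[-34,0,0],"roll":0,"jaw":87},{"travel":[-34,0,0],"roll":0,"jaw":87},{"travel":[-34,0,0],"roll":0,"jaw":87},{"travel":[-34,0,0],"roll":0,"jaw":87},{"travel":[0,0,0],"roll":0,"jaw":87},{"travel":[0,0,0],"roll":0,"jaw":87}]}}

```text
clock: 6.2
tool_pos: [0.6172, -0.2505, 0.1909]
orientation: [179.9, -0.2, -177.5]
force: [-1.1, 0.8, 0.5]
opening: 0.087
gripper_force: 0.0
```

```bash
python3 - <<'E'
from h import *
T=pose();np.save("T3.npy",T);print(T.round(4))
w=ctrl.snapshot("wrist")[:,:,::-1];cv2.imwrite("pics/w3.png",w)
E
```

```text
[[-9.991e-01 -4.330e-02 -4.200e-03  6.172e-01]
 [-4.330e-02  9.991e-01  7.000e-04 -2.505e-01]
 [ 4.200e-03  9.000e-04 -1.000e+00  1.909e-01]
 [ 0.000e+00  0.000e+00  0.000e+00  1.000e+00]]
```

View pics/w3.png

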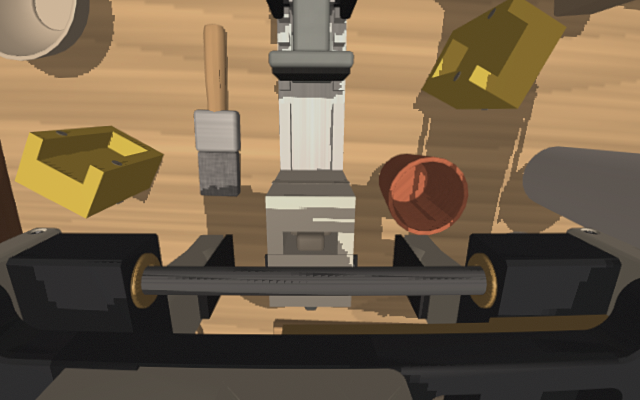

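```bash
python3 - <<'E'
from h import *
C=cam("wrist",np.load("T3.npy"));np.set_printoptions(precision=4,suppress=True)
p=onz(C,[(265.5,196),(355.5,196),(265.5,255),(355.5,255)],.124);print(p)
T=np.load("T3.npy");print(((p-T[:3,3])@T[:3,:3])*1000)
print(onz(C,[(379,180),(428,230)],.075), onz(C,[(310,52)],.091))
E
```

```text
[[ 0.5995 -0.2813  0.124 ]
 [ 0.5968 -0.2216  0.124 ]
 [ 0.6424 -0.2812  0.124 ]
 [ 0.6395 -0.2181  0.124 ]]
[[ 18.7793 -30.0941  66.9493]
 [ 18.8758  29.6939  67.0051]
 [-24.0854 -31.8246  66.7692]
 [-23.9681  31.337   66.8282]]
[[ 0.5953 -0.1962  0.075 ]
 [ 0.6368 -0.1498  0.075 ]] [[ 0.5041 -0.2561  0.091 ]]
```

Call:
{"name": "apply_moves", "arguments": {"targets": [{"travel":[-2,0,30],"roll":0,"jaw":87},{"travel":[0,0,30],"roll":0,"jaw":87},{"travel":[0,0,24],"roll":0,"jaw":87},{"travel":[0,0,0],"roll":0,"jaw":70},{"travel":[0,0,0],"roll":0,"jaw":64},{"travel":[0,0,0],"roll":0,"jaw":62},{"travel":[0,0,0],"roll":0,"jaw":61},{"travel":[0,0,0],"roll":0,"jaw":61}]}}

```text
clock: 7.05
tool_pos: [0.6204, -0.2512, 0.1112]
orientation: [-179.9, 0.1, -177.5]
force: [0.5, -1.5, 1.6]
opening: 0.0614
gripper_force: 0.9
```

Call:
{"name": "apply_moves", "arguments": {"targets": [{"travel":[0,0,0],"roll":0,"jaw":58},{"travel":[0,0,0],"roll":0,"jaw":56},{"travel":[0,0,0],"roll":0,"jaw":50},{"travel":[0,0,0],"roll":0,"jaw":50},{"travel":[0,0,0],"roll":0,"jaw":50}]}}

```text
clock: 7.55
tool_pos: [0.6204, -0.2511, 0.111]
orientation: [-179.9, 0.1, -177.5]
force: [1.4, -1.3, 6.9]
opening: 0.0598
gripper_force: 30.0
```

Call:
{"name": "apply_moves", "arguments": {"targets": [{"travel":[3,0,0],"roll":0,"jaw":50},{"travel":[5,0,0],"roll":0,"jaw":50},{"travel":[6,0,0],"roll":0,"jaw":50},{"travel":[7,0,0],"roll":0,"jaw":50},{"travel":[7,0,0],"roll":0,"jaw":50},{"travel":[5,0,0],"roll":0,"jaw":50},{"travel":[2,0,0],"roll":0,"jaw":50},{"travel":[0,0,0],"roll":0,"jaw":50},{"travel":[0,0,0],"roll":0,"jaw":50}]}}

```text
clock: 8.45
tool_pos: [0.586, -0.2524, 0.1111]
orientation: [-179.9, 0.2, -177.5]
force: [2.0, -0.1, 7.5]
opening: 0.0604
gripper_force: 30.0
```

```bash
python3 - <<'E'
from h import *
s=ctrl.snapshot("scene")[:,:,::-1];t=ctrl.snapshot("top")[:,:,::-1]
b=cv2.resize(s[210:330,200:340],(490,420),interpolation=cv2.INTER_CUBIC)
c=cv2.resize(t[140:260,365:450],(298,420),interpolation=cv2.INTER_CUBIC)
cv2.imwrite("pics/v4.png",np.hstack([b,c]))
E
```

```text
(no output)
```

View pics/v4.png

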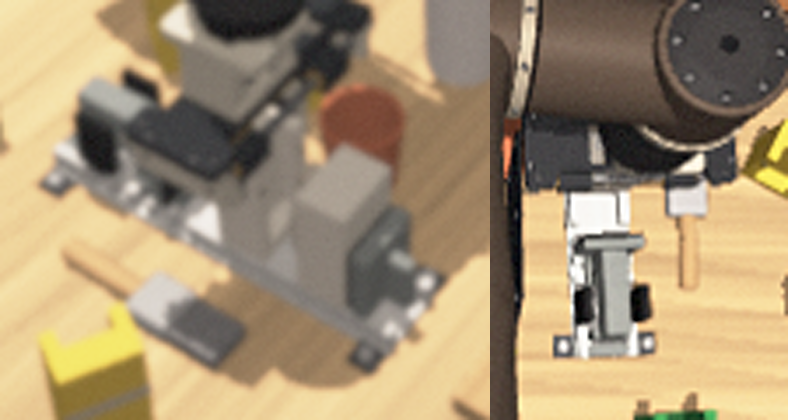

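Call:
{"name": "apply_moves", "arguments": {"targets": [{"travel":[0,0,-8],"roll":0,"jaw":50},{"travel":[0,0,-16],"roll":0,"jaw":50},{"travel":[0,0,-26],"roll":0,"jaw":50},{"travel":[0,0,-30],"roll":0,"jaw":50},{"travel":[0,0,-30],"roll":0,"jaw":50},{"travel":[0,0,-30],"roll":0,"jaw":50},{"travel":[0,0,-26],"roll":0,"jaw":50},{"travel":[0,0,-16],"roll":0,"jaw":50},{"travel":[0,0,-8],"roll":0,"jaw":50},{"travel":[0,0,0],"roll":0,"jaw":50}]}}

```text
clock: 9.55
tool_pos: [0.5843, -0.2521, 0.2998]
orientation: [180.0, 0.0, -177.5]
force: [-0.5, -0.2, -2.5]
opening: 0.0602
gripper_force: 30.0
```

Call:
{"name": "apply_moves", "arguments": {"targets": [{"travel":[0,10,0],"roll":0,"jaw":50},{"travel":[-2,20,0],"roll":0,"jaw":50},{"travel":[-2,30,0],"roll":0,"jaw":50},{"travel":[-3,36,0],"roll":0,"jaw":50},{"travel":[-3,36,0],"roll":0,"jaw":50},{"travel":[-3,36,0],"roll":0,"jaw":50},{"travel":[-3,36,0],"roll":0,"jaw":50},{"travel":[-3,36,0],"roll":0,"jaw":50},{"travel":[-3,36,0],"roll":0,"jaw":50},{"travel":[-3,36,0],"roll":0,"jaw":50}]}}

```text
clock: 10.55
tool_pos: [0.595, 0.0624, 0.2979]
orientation: [-180.0, -0.2, -177.5]
force: [-0.1, -0.7, -3.5]
opening: 0.0597
gripper_force: 30.0
```

Call:
{"name": "apply_moves", "arguments": {"targets": [{"travel":[-3,36,0],"roll":0,"jaw":50},{"travel":[-3,36,0],"roll":0,"jaw":50},{"travel":[-3,36,0],"roll":0,"jaw":50},{"travel":[-2,36,0],"roll":0,"jaw":50},{"travel":[0,30,0],"roll":0,"jaw":50},{"travel":[0,12,0],"roll":0,"jaw":50},{"travel":[0,6,0],"roll":0,"jaw":50},{"travel":[0,0,0],"roll":0,"jaw":50},{"travel":[0,0,0],"roll":0,"jaw":50}]}}

```text
clock: 11.45
tool_pos: [0.5987, 0.252, 0.2992]
orientation: [-180.0, -0.0, -177.6]
force: [0.0, -0.5, -2.8]
opening: 0.06
gripper_force: 30.0
```

Call:
{"name": "apply_moves", "arguments": {"targets": [{"travel":[0,0,10],"roll":0,"jaw":50},{"travel":[0,0,20],"roll":0,"jaw":50},{"travel":[0,0,30],"roll":0,"jaw":50},{"travel":[0,0,30],"roll":0,"jaw":50},{"travel":[0,0,30],"roll":0,"jaw":50},{"travel":[0,0,25],"roll":0,"jaw":50},{"travel":[0,0,15],"roll":0,"jaw":50},{"travel":[0,0,10],"roll":0,"jaw":50},{"travel":[0,0,3],"roll":0,"jaw":50},{"travel":[0,0,0],"roll":0,"jaw":50}]}}

```text
clock: 12.45
tool_pos: [0.5991, 0.2525, 0.1266]
orientation: [-180.0, 0.0, -177.6]
force: [-0.0, 0.4, -3.0]
opening: 0.0598
gripper_force: 30.0
```

```bash
python3 - <<'E'
from h import *
s=ctrl.snapshot("scene")[:,:,::-1]
cv2.imwrite("pics/v5.png",cv2.resize(s[90:250,270:450],(675,600),interpolation=cv2.INTER_CUBIC))
E
```

```text
(no output)
```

View pics/v5.png

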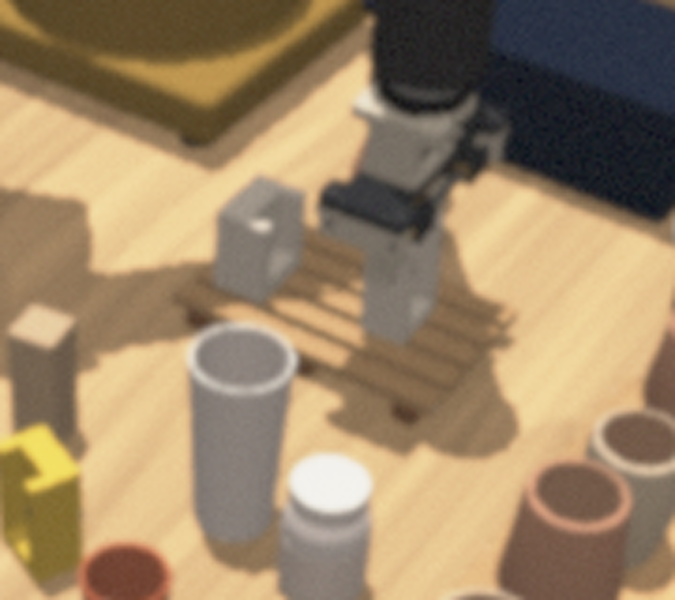

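The near half hangs upright just over the rack (around px (400,290)), well clear of the drying half (px (258,240)). I'll lower it in small steps.

Call:
{"name": "apply_moves", "arguments": {"targets": [{"travel":[0,0,3],"roll":0,"jaw":50},{"travel":[0,0,3],"roll":0,"jaw":50},{"travel":[0,0,1],"roll":0,"jaw":50},{"travel":[0,0,0],"roll":0,"jaw":50},{"travel":[0,0,0],"roll":0,"jaw":50}]}}

```text
clock: 13.0
tool_pos: [0.599, 0.2529, 0.1197]
orientation: [180.0, 0.0, -177.5]
force: [-0.4, -0.0, -3.2]
opening: 0.0601
gripper_force: 30.0
```

Call:
{"name": "apply_moves", "arguments": {"targets": [{"travel":[0,0,1],"roll":0,"jaw":50},{"travel":[0,0,1],"roll":0,"jaw":50},{"travel":[0,0,0],"roll":0,"jaw":50},{"travel":[0,0,0],"roll":0,"jaw":50}]}}

```text
clock: 13.4
tool_pos: [0.5989, 0.2528, 0.1175]
orientation: [-180.0, -0.0, -177.5]
force: [0.5, -0.1, -3.1]
opening: 0.0597
gripper_force: 30.0
```

Call:
{"name": "apply_moves", "arguments": {"targets": [{"travel":[0,0,1],"roll":0,"jaw":50},{"travel":[0,0,0],"roll":0,"jaw":50},{"travel":[0,0,0],"roll":0,"jaw":50}]}}

```text
clock: 13.7
tool_pos: [0.5991, 0.2529, 0.1171]
orientation: [180.0, 0.0, -177.5]
force: [-0.8, -0.5, 3.2]
opening: 0.06
gripper_force: 30.0
```

Call:
{"name": "apply_moves", "arguments": {"targets": [{"travel":[0,0,1],"roll":0,"jaw":50},{"travel":[0,0,0],"roll":0,"jaw":50},{"travel":[0,0,0],"roll":0,"jaw":50}]}}

```text
clock: 14.0
tool_pos: [0.5996, 0.253, 0.117]
orientation: [180.0, 0.1, -177.5]
force: [-1.5, -0.8, 7.5]
opening: 0.0597
gripper_force: 30.0
```

Contact made. I'll open symmetrically and retreat upward.

Call:
{"name": "apply_moves", "arguments": {"targets": [{"travel":[0,0,-1],"roll":0,"jaw":60},{"travel":[0,0,0],"roll":0,"jaw":62},{"travel":[0,0,0],"roll":0,"jaw":66},{"travel":[0,0,0],"roll":0,"jaw":80},{"travel":[0,0,0],"roll":0,"jaw":80},{"travel":[0,0,0],"roll":0,"jaw":80}]}}

```text
clock: 14.6
tool_pos: [0.5989, 0.2528, 0.1164]
orientation: [-180.0, -0.0, -177.5]
force: [0.2, -0.5, 0.0]
opening: 0.0788
gripper_force: 0.0
```

Call:
{"name": "apply_moves", "arguments": {"targets": [{"travel":[0,0,-15],"roll":0,"jaw":80},{"travel":[0,0,-25],"roll":0,"jaw":80},{"travel":[0,0,-40],"roll":0,"jaw":80},{"travel":[0,0,-40],"roll":0,"jaw":80},{"travel":[0,0,-40],"roll":0,"jaw":80},{"travel":[40,-20,0],"roll":0,"jaw":80},{"travel":[40,-20,0],"roll":0,"jaw":80},{"travel":[40,-20,0],"roll":0,"jaw":80},{"travel":[0,0,0],"roll":0,"jaw":80},{"travel":[0,0,0],"roll":0,"jaw":80}]}}

```text
clock: 15.6
tool_pos: [0.4812, 0.1874, 0.2776]
orientation: [179.9, 0.1, -177.5]
force: [-0.6, -0.7, -0.8]
opening: 0.0799
gripper_force: 0.0
```

```bash
python3 - <<'E'
from h import *
s=ctrl.snapshot("scene")[:,:,::-1];t=ctrl.snapshot("top")[:,:,::-1]
cv2.imwrite("pics/t6.png",t)
b=cv2.resize(s[100:320,200:440],(480,440),interpolation=cv2.INTER_CUBIC)
c=cv2.resize(t[150:250,220:292],(317,440),interpolation=cv2.INTER_CUBIC)
cv2.imwrite("pics/v6.png",np.hstack([b,c]))
E
```

```text
(no output)
```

View pics/v6.png

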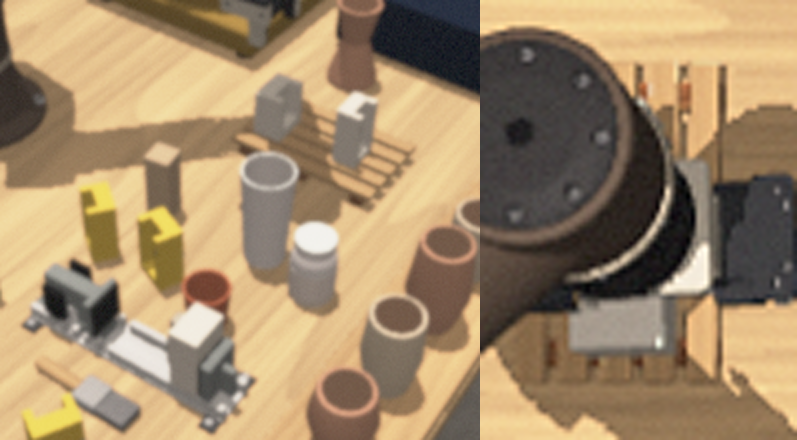

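The near half stands upright on the rack (about (355,130)), clear of the dry half (about (278,105)). The far half is still in the clamp (about (195,350)), the jaw is fully back, and the bystanders are in place.

```bash
python3 -c "
from plant import ctrl
print(ctrl.close_job())"
```

```text
the job is handed in; nothing more can be done
None
```

The job is handed in (verdict not shown): the jaw is fully back with its tabs out, the near half stands upright on the drying rack clear of the other half, the far half with its cast is still in the clamp, and in the last pictures nothing else had moved.

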